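# Start the soap melter and hold the stir key

## Task

Start the soap melter with your fingertips: press the white-striped half of the red power rocker fully down, then press the blue programme key fully home so that it stays in, and last press the green stir key all the way down and finish while still holding it down. Do these in that order, leave the orange and yellow keys up, and do not lift, tip or push away any of the vials, shakers, moulds or the bottle standing around.

Things in the scene. Friction and masses are not known exactly. Their poses are not given: they have to be found in the camera images.
- melter: Fixed soap melter, white body 220 (x) by 530 mm (y), 70 mm high. Origin on the table under the centre of its grey control deck (200 by 290 mm, top at 70 mm); its x points away from the robot (turned up to 0.25 rad), y to its left. Three round programme keys stand 60 mm before the deck's centre, 70 mm apart; the red rocker and green key 45 mm beyond it, 120 mm apart, in either order.
- pot_top (a point): Top of the black knob on the melter's fixed steel pot, 210 mm above the table, 262 mm along the melter's y from its origin. The pot is 192 mm across, its lid 188 mm high; nothing to do here.
- power (a joint): Angle of the red power rocker: 0 off (marked half raised, 0 to 0.05 at the start), 0.4 rad fully on (marked half level, the unmarked half raised). Grows as the marked half is pressed down. It turns about a level axis across its middle, held by friction only: about 2.5 N pressed 19 mm from the axis moves it, and it stays where it is left.
- power_mark (a point): Point to press on the rocker: on top of its half with the white stripe, 19 mm from its axis. The rocker is red, V-shaped, 60 mm long along the melter's x and 32 mm wide; the marked half is the one away from the robot. The point moves with the rocker: about 95 mm above the table when off, about 88 mm when on.
- blue_key_top (a point): Centre of the top of the round blue programme key, 32 mm in diameter, in the row of three nearest the robot (the order of the three colours in the row changes). It moves with the key; 92 mm above the table when the key is up (22 mm above the deck), 84 mm when it is in. This is the programme wanted.
- blue_key (a joint): Travel of the blue programme key, straight down: 0 up, 0.008 (m) fully in. About 2.5 N moves it; it has no spring and stays where it is left.
- orange_key_top (a point): Centre of the top of the round orange programme key, 32 mm in diameter, in the row of three nearest the robot (the order of the three colours in the row changes). It moves with the key; 92 mm above the table when the key is up (22 mm above the deck), 84 mm when it is in. Not to be pressed.
- orange_key (a joint): Travel of the orange programme key, straight down: 0 up, 0.008 (m) fully in. About 2.5 N moves it; it has no spring and stays where it is left.
- yellow_key_top (a point): Centre of the top of the round yellow programme key, 32 mm in diameter, in the row of three nearest the robot (the order of the three colours in the row changes). It moves with the key; 92 mm above the table when the key is up (22 mm above the deck), 84 mm when it is in. Not to be pressed.
- yellow_key (a joint): Travel of the yellow programme key, straight down: 0 up, 0.008 (m) fully in. About 2.5 N moves it; it has no spring and stays where it is left.
- stir_key_base: The black housing of the green stir key, a fixed disc 54 mm across and 12 mm high on the deck, which carries the green key. Origin: centre of its underside, on the deck (70 mm above the table).
- stir_key_top (a point): Centre of the top of the round green stir key, 38 mm in diameter, 94 mm above the table when up (24 mm above the deck), 86 mm when fully down. It moves with the key.
- stir_key (a joint): Travel of the green stir key, straight down: 0 up, 0.008 (m) fully down. Spring: about 1.5 N starts it, 5 N holds it fully down; it comes up again when let go.
- vial_red: Small corked vial of red glitter standing on the grey deck between the two rows of keys, 26 mm across, 46 mm tall. Loose; must not be pushed away, tipped or lifted. Origin: centre of its underside.
- vial_gold: Small corked vial of gold glitter standing on the deck near the pot, 26 mm across, 46 mm tall. Loose; must not be pushed away, tipped or lifted. Origin: centre of its underside.
- shaker_green: Clear shaker of green glitter with white cap standing on the deck near the pot, 42 mm across, 62 mm tall. Loose; must not be pushed away, tipped or lifted. Origin: centre of its underside.
- shaker_silver: Clear shaker of silver glitter with white cap standing on the table to the right of the melter, 42 mm across, 62 mm tall. Loose; must not be pushed away, tipped or lifted. Origin: centre of its underside.
- amber_bottle: Amber bottle with white cap standing on the table to the right of the melter, 56 mm across, 130 mm tall. Loose; must not be pushed away, tipped or lifted. Origin: centre of its underside.
- mould_orange: Small open orange mould cup on the table on the robot's side of the melter, 76 mm across, 34 mm tall. Loose; must not be pushed away, tipped or lifted. Origin: centre of its underside.
- mould_blue: Small open blue mould cup on the table to the right of the melter, 76 mm across, 34 mm tall. Loose; must not be pushed away, tipped or lifted. Origin: centre of its underside.

How it is judged:
On the way, in this order (a step that is already met when the one before it is completed fails the run):
1. the power rocker is on (value of joint power above 0.32 rad), for 0.1 s.
2. the blue programme key is in (value of joint power above 0.32 rad and value of joint blue_key above 0.0065 m), for 0.1 s.
3. the green stir key is held down by the fingers (all of step 2 and value of joint stir_key above 0.006 m and contact force between the fingers and stir_key_base above 1.5 N), for 0.2 s.
At the end, for the whole second after the job is handed in: The rocker is on (over 0.32 of 0.4 rad), the blue key is in (over 6.5 of 8 mm), orange and yellow are up (under 2 mm), the fingers hold the green key down (over 6 of 8 mm, with more than 1.5 N), and every loose thing still stands within 25 mm of where it was (all of step 3 and value of joint each of orange_key, yellow_key below 0.002 m and not (distance of any of vial_red, vial_gold, shaker_green, shaker_silver, amber_bottle, mould_orange, mould_blue from where it was at the start of the episode above 0.025 m or angle between any of vial_red, vial_gold, shaker_green, shaker_silver, amber_bottle, mould_orange, mould_blue's own z axis and vertical above 0.3 rad)); the arm keeps its last pose, push and grip.
It fails at once if the orange or the yellow key is pressed (value of joint any of orange_key, yellow_key above 0.003 m).
It fails at once if the blue key is pressed before the power is on (value of joint blue_key above 0.003 m and value of joint power below 0.28 rad).
It fails at once if the green key is pressed before the power is on and the blue key is in (value of joint stir_key above 0.003 m and (value of joint power below 0.28 rad or value of joint blue_key below 0.006 m)).
It fails at once if a loose thing is lifted, carried, pushed away (over 25 mm) or tipped (distance of any of vial_red, vial_gold, shaker_green, shaker_silver, amber_bottle, mould_orange, mould_blue from where it was at the start of the episode above 0.025 m or angle between any of vial_red, vial_gold, shaker_green, shaker_silver, amber_bottle, mould_orange, mould_blue's own z axis and vertical above 0.3 rad).
It also fails if it takes over 38 s, if anything falls off the work surface, if the arm or the gripper's body presses on something with over 40 N, if the wrist force passes 120 N, or if a joint passes its speed limit or range.

## Robot

A 6-joint arm with a two-finger parallel gripper is mounted at the origin on the work surface. World frame = base frame: x ahead of the robot, y to its left, z up, the work surface at z = 0. Lengths are in m, angles in rad, forces in N, time in s.
With the tool pointing down it reaches from about 0.25 to 0.775 m from the base axis. Payload 4 kg.
Tool frame: the origin (TCP) lies midway between the tips of the shut fingers; the grasp point (between the pads) lies 19 mm behind it; z points along the fingers, y is the line along which they close (so a half turn about z gives the same grasp; the last joint's range is limited). The gripper opens to 85 mm and grips with 20 to 120 N. Pads are 22 mm wide; open, the fingers measure 114 mm over their backs; the gripper's body (76 mm by 85 mm) begins 54 mm behind the grasp point. The pads swing forward as they close: fully open they stand 13 mm farther back than shut.
Start: joints at [1.076, 0.087, 1.371, -0, 1.684, -0.103], TCP at [0.21, 0.508, 0.231] pointing down, gripper open.
Joint ranges: [-3.1, 3.1], [-0.76, 2.03], [0.27, 2.55], [-1.08, 4.22], [0.17, 2.65], [-2.57, 2.57]. Speed limits (rad/s): [2.79, 2.79, 3.14, 3.14, 3.14, 3.14].

## Interface

Orientations are given as [roll, pitch, yaw] about the fixed x, y, z axes, in that order (R = Rz(yaw) Ry(pitch) Rx(roll)).
In Python, from cell import sense, capture, hand_in gives the robot as it stands.
- The arm moves only by the tool send_rows, never from a script. Its argument "commands" is one flat list of numbers, 7 for each row, row after row: the shift along the world's x, y, z in units of 20 cm (1.0 is 20 cm), then the turn, a rotation vector about the world's x, y, z in units of pi rad (1.0 is pi rad), then the finger opening in mm, from 0 to 85.4. In form: [tx, ty, tz, rx, ry, rz, grip, tx, ty, tz, rx, ry, rz, grip, ...]. A call has 1 to 8 rows; each row shifts and turns the commanded pose from where the row before left it; what a row does not reach is not made up. A row lasts 1/12 s, in which the tool goes at most 41.7 mm and 7.16 degrees, less where a joint would pass 70% of its speed; a pose out of reach is approached as far as the arm can. A call with a number of a shift or a turn outside -1 to 1 is refused whole. A call with a gripper value outside its range is refused whole. The fingers move at their own pace and stop on an object; the grip force is fixed at half the most. Time passes only in rows, so rows that do not move let the fingers close. It gives the time, the measured TCP pose, the force, the opening and the grip force at its end, in the units of the state.
- sense(): the state, without advancing time (a new reading comes with each control period).
- capture(name): name is "side" or "top"; returns a dict with "image" (480x640x3 uint8, red, green, blue), "range_z" (480x640 float32, m along the optical axis (not along the pixel's ray), 0 where there is no reading), "K" (3x3 intrinsics, pixels), "distortion" ([k1, k2, p1, p2, k3] as OpenCV has them; the pictures are not rectified), "rvec" (rotation vector, rad) and "tvec" (3), from world to camera coordinates, as OpenCV has them. Camera axes: x right, y down, z forward; pixel columns grow to the right and rows downward; lengths in m; the calibration is good to about 2 mm. A picture is of the moment at which its call begins.
- hand_in(): hands the job in; it is judged then, once.
The state is a dict: "time_s": time; "qpos": joint angles; "dq": joint speeds; "joint_torque": joint torques, N m; "tcp_pos": TCP position; "tcp_rot": TCP orientation; "ft_force": force on the tool from outside, world axes, zero at the start; "torque": the same for the moment, N m; "width": finger opening in m; "grip_force": force on a finger pad.
Only numpy, scipy, OpenCV 4.12 (cv2) and the standard library are available. Lean on these libraries where they do the work, as an engineer would, in place of code of your own. Each camera call takes 0.05 s, during which the arm holds its last target. There are 200 camera calls.

## Working session

There is one attempt and no reset: what is moved stays moved. The work goes in short steps, Python scripts to look and compute and a tool call to move; the robot and the scene stay as the last step left them, time stands still between calls to the robot, and variables do not carry over. Pictures are saved under pics/ and viewed, at most 10 in all, crops included, and the job is handed in when it is done.

Besides the shell and the picture viewer there is one more tool, called after "Request:" by a JSON object that holds its "fn" and its "kwargs", one argument or row to a line. send_rows: Moves the arm, as the interface text tells. Shifts and turns lie within -1 to 1; 1 stands for 20 cm of shift or pi rad of turn. Its arguments: {"type":"object","properties":{"commands":{"type":"array","items":{"type":"number"}}},"required":["commands"]}

```bash
mkdir -p pics; python3 - <<'E'
from cell import sense,capture
import cv2,pickle
s=sense();print(s)
for n in("top","side"):
    c=capture(n);pickle.dump(c,open(n+".pkl","wb"));cv2.imwrite(f"pics/{n}0.png",c["image"][:,:,::-1]);print(n,c["K"],c["distortion"],c["rvec"],c["tvec"])
E
```

```text
{'time_s': 0.0, 'qpos': array([ 1.07591737e+00,  8.79744030e-02,  1.37230855e+00,  1.53806275e-05,
        1.68358228e+00, -1.03106660e-01]), 'dq': array([ 0.00106161,  0.0015008 , -0.0002032 , -0.00243332,  0.00065107,
       -0.00091589]), 'joint_torque': array([-9.34381660e-05, -3.51860082e+01, -3.13274109e+01, -5.16400883e-05,
        1.05645219e-02,  1.61037281e-05]), 'tcp_pos': array([0.20976528, 0.50787774, 0.23010097]), 'tcp_rot': array([-3.13933372e+00, -2.49108303e-04,  2.74982179e+00]), 'ft_force': array([ 0.91226318, -0.13150477,  0.99143613]), 'torque': array([-0.05327667,  0.02566805, -0.0290611 ]), 'grip_force': 0.0, 'width': 0.08517730980324234}
top [[507.04333955   0.         313.45073995]
 [  0.         507.04333955 241.71860776]
 [  0.           0.           1.        ]] [-0.08043262  0.          0.          0.          0.        ] [ 2.17903146 -2.13109086  0.15464407] [-0.01727231  0.56307722  0.93188948]
side [[510.56666688   0.         321.59197682]
 [  0.         510.56666688 245.0598238 ]
 [  0.           0.           1.        ]] [-0.14054279  0.          0.          0.          0.        ] [ 2.20524929 -0.48551112  0.24285504] [-0.52814233  0.23719844  0.89413799]
```

View pics/top0.png

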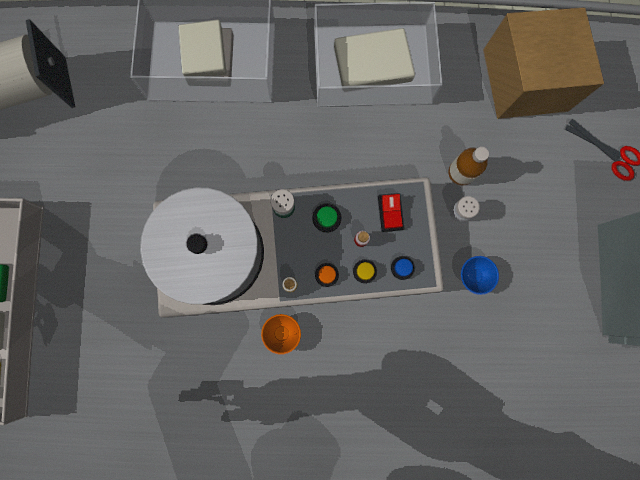

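View pics/side0.png

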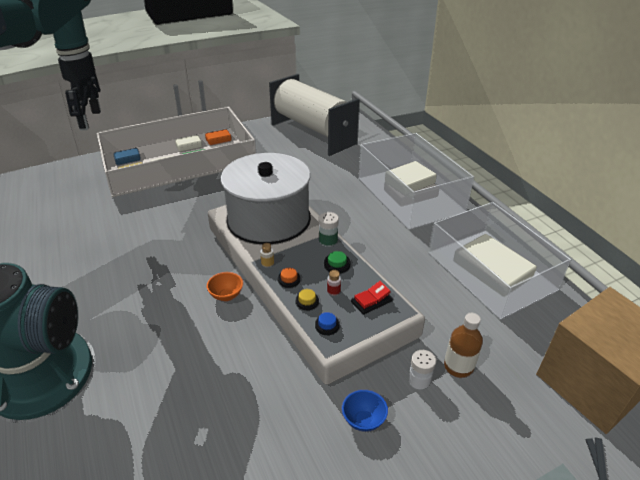

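The top view shows the blue key at (402,267), yellow at (365,271), orange at (326,274), green at (326,217), the rocker at (391,212) with its stripe at (391,201), and the red vial at (362,238). The side view agrees with this and shows the arm parked on the pot side.

```bash
cat > m.py <<'E'
import cv2,pickle,numpy as np
def ray(c,uv,z):
    n=cv2.undistortPoints(np.array([[uv]],float),c["K"],c["distortion"])[0,0]
    R=cv2.Rodrigues(c["rvec"])[0];t=np.ravel(c["tvec"]);o=-R.T@t;d=R.T@np.r_[n,1]
    return o+d*(z-o[2])/d[2]
def blob(c,near,h,z,r=25,smin=110,vmin=50):
    hsv=cv2.cvtColor(c["image"],cv2.COLOR_RGB2HSV);m=cv2.inRange(hsv,(h[0],smin,vmin),(h[1],255,255))
    k=np.zeros_like(m);cv2.circle(k,near,r,255,-1);m&=k
    cs=max(cv2.findContours(m,cv2.RETR_EXTERNAL,cv2.CHAIN_APPROX_NONE)[0],key=cv2.contourArea)
    (u,v),(a,b),_=cv2.fitEllipse(cs);return (u,v),(round(a,1),round(b,1)),ray(c,(u,v),z)
E
python3 - <<'E'
from m import *
T=pickle.load(open("top.pkl","rb"));S=pickle.load(open("side.pkl","rb"))
P={}
for n,t,s,h,z in(("blue",(402,267),(327,320),(105,130),.092),("yellow",(365,271),(307,297),(22,35),.092),("orange",(326,274),(289,275),(5,18),.092),("green",(326,217),(337,259),(50,80),.094)):
    for c,p in((T,t),(S,s)):
        q=blob(c,p,h,z,20);P.setdefault(n,[]).append(q[2]);print(n,np.round(q[0],1),q[1],np.round(q[2],4))
g=P["green"][0];b=P["blue"][0];o=P["orange"][0];y=P["yellow"][0]
d=(o-b)[:2];print("spacing",np.linalg.norm(d)/2,"yaw",np.arctan2(-d[0],d[1]))
a=np.arctan2(-d[0],d[1]);X=np.r_[np.cos(a),np.sin(a)];Y=np.r_[-X[1],X[0]]
org=y[:2]+.06*X;print("origin",org)
print("green local",(g[:2]-org)@X,(g[:2]-org)@Y)
m=org+.045*X-.06*Y; print("rocker axis",m,"mark nominal",m+.019*X)
for c,p in((T,(391,201)),(S,(378,290))):
    hsv=cv2.cvtColor(c["image"],cv2.COLOR_RGB2HSV);w=cv2.inRange(hsv,(0,0,170),(180,70,255));k=np.zeros_like(w);cv2.circle(k,p,13,255,-1)
    uv=np.argwhere(w&k).mean(0)[::-1];q=ray(c,uv,.095);print("stripe",uv,q,(q[:2]-org)@X,(q[:2]-org)@Y)
for n,p,z in(("vial_red",(362,238),.116),("vial_gold",(289,284),.116),("shaker",(283,202),.132)):
    q=ray(T,p,z);print(n,q,(q[:2]-org)@X,(q[:2]-org)@Y)
E
```

```text
blue [403.2 267.2] (17.1, 18.2) [ 0.5134 -0.1671  0.092 ]
blue [326.6 320.5] (17.6, 18.1) [ 0.5109 -0.173   0.092 ]
yellow [365.  270.6] (17.3, 17.7) [ 0.5058 -0.0982  0.092 ]
yellow [306.5 296.7] (16.1, 17.6) [ 0.503  -0.1045  0.092 ]
orange [326.6 274.3] (16.8, 17.7) [ 0.4976 -0.0293  0.092 ]
orange [288.4 275. ] (14.9, 17.0) [ 0.4952 -0.0359  0.092 ]
green [326.6 216.3] (19.5, 20.1) [ 0.6029 -0.0272  0.094 ]
green [336.8 258.8] (15.9, 18.4) [ 0.5997 -0.0336  0.094 ]
spacing 0.06937850938684778 yaw 0.11402667056424812
origin [ 0.56537442 -0.09133113]
green local 0.044553255604396005 0.05942451639556816
rocker axis [ 0.61690897 -0.14582141] mark nominal [ 0.63578558 -0.14365959]
stripe [391.08 201.08] [ 0.63375012 -0.14454763  0.095     ] 0.06187670738754081 -0.06065067890224639
stripe [381.73809524 285.97619048] [ 0.64074728 -0.1398481   0.095     ] 0.06936314656764465 -0.05677780434660578
vial_red [ 0.56130581 -0.08965128  0.116     ] -0.003851054269492006 0.0021318703476495603
vial_gold [0.4775718  0.03668493 0.116     ] -0.07266678945671583 0.13717489157385118
shaker [0.61927933 0.05052826 0.132     ] 0.06969557538197356 0.1348048693580676
```

Request:
{"fn": "send_rows", "kwargs": {
  "commands": [0, 0, 0.1, 0, 0, 0, 0, 0.1, -0.15, 0.05, 0, 0, 0.032, 0, 0.1, -0.15, 0, 0, 0, 0.032, 0, 0.1, -0.15, 0, 0, 0, 0.032, 0, 0.1, -0.15, 0, 0, 0, 0.032, 0, 0.1, -0.15, 0, 0, 0, 0.032, 0, 0.1, -0.15, 0, 0, 0, 0, 0, 0.1, -0.15, 0, 0, 0, 0, 0]
}}

```text
time_s: 0.77
tcp_pos: [0.3504, 0.2967, 0.2609]
tcp_rot: [-3.141, -0.0, -3.03]
ft_force: [1.7, -0.4, -0.2]
width: -0.0001
grip_force: 0.0
```

Request:
{"fn": "send_rows", "kwargs": {
  "commands": [0.1, -0.15, 0, 0, 0, 0, 0, 0.1, -0.15, 0, 0, 0, 0, 0, 0.1, -0.15, 0, 0, 0, 0, 0, 0.1, -0.15, 0, 0, 0, 0, 0, 0.1, -0.15, 0, 0, 0, 0, 0, 0.1, -0.15, 0, 0, 0, 0, 0, 0.1, -0.15, 0, 0, 0, 0, 0, 0.1, -0.15, 0, 0, 0, 0, 0]
}}

```text
time_s: 1.43
tcp_pos: [0.5105, 0.0566, 0.2608]
tcp_rot: [3.141, -0.001, -3.031]
ft_force: [-0.4, 0.8, 0.3]
width: 0.0003
grip_force: 0.0
```

Request:
{"fn": "send_rows", "kwargs": {
  "commands": [0.105, -0.167, 0, 0, 0, 0, 0, 0.105, -0.167, 0, 0, 0, 0, 0, 0.105, -0.167, 0, 0, 0, 0, 0, 0.105, -0.167, 0, 0, 0, 0, 0, 0.105, -0.167, 0, 0, 0, 0, 0, 0.105, -0.167, 0, 0, 0, 0, 0, 0, 0, -0.15, 0, 0, 0, 0, 0, 0, -0.15, 0, 0, 0, 0]
}}

```text
time_s: 2.1
tcp_pos: [0.638, -0.1452, 0.2015]
tcp_rot: [-3.14, 0.004, -3.034]
ft_force: [-0.1, -0.6, -0.5]
width: -0.0003
grip_force: 0.0
```

Request:
{"fn": "send_rows", "kwargs": {
  "commands": [0, 0, -0.15, 0, 0, 0, 0, 0, 0, -0.15, 0, 0, 0, 0, 0, 0, -0.1, 0, 0, 0, 0, 0, 0, 0, 0, 0, 0, 0]
}}

```text
time_s: 2.43
tcp_pos: [0.6321, -0.1409, 0.1135]
tcp_rot: [3.136, -0.013, -3.031]
ft_force: [-1.3, 0.9, -0.7]
width: 0.0003
grip_force: 0.0
```

```bash
python3 - <<'E'
from cell import sense,capture
import cv2,pickle
print(sense()["tcp_pos"],sense()["ft_force"])
a=capture("top");b=capture("side");pickle.dump((a,b),open("p1.pkl","wb"))
import numpy as np
f=lambda i,x,y:cv2.resize(i[y:y+130,x:x+130],(400,400),interpolation=cv2.INTER_CUBIC)
cv2.imwrite("pics/p1.png",np.hstack([f(a["image"],320,140),f(b["image"],290,210)])[:,:,::-1])
E
```

```text
[ 0.63209249 -0.14094898  0.11345941] [-1.34833485  0.93037889 -0.68074828]
```

View pics/p1.png

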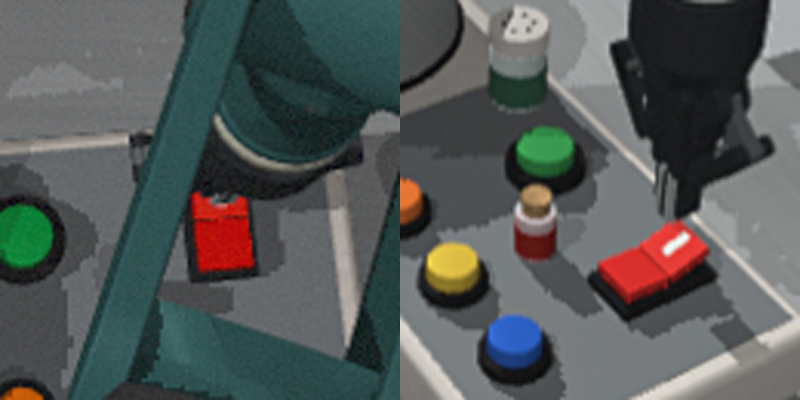

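The crops show the shut fingers above the striped half of the rocker (side crop about (670,205), stripe at (677,243)). The rocker is still off and everything is standing. I'll correct a few mm and press.

Request:
{"fn": "send_rows", "kwargs": {
  "commands": [0.02, -0.012, 0, 0, 0, 0, 0, 0, 0, -0.04, 0, 0, 0, 0, 0, 0, -0.03, 0, 0, 0, 0, 0, 0, 0, 0, 0, 0, 0]
}}

```text
time_s: 2.87
tcp_pos: [0.6397, -0.1444, 0.1066]
tcp_rot: [3.141, -0.001, -3.031]
ft_force: [-0.3, 0.1, -1.2]
width: 0.0001
grip_force: 0.0
```

Request:
{"fn": "send_rows", "kwargs": {
  "commands": [0, 0, -0.02, 0, 0, 0, 0, 0, 0, -0.02, 0, 0, 0, 0, 0, 0, 0, 0, 0, 0, 0]
}}

```text
time_s: 3.12
tcp_pos: [0.6398, -0.1443, 0.0985]
tcp_rot: [3.141, -0.001, -3.031]
ft_force: [-0.1, -0.3, 0.1]
width: -0.0002
grip_force: 0.1
```

Request:
{"fn": "send_rows", "kwargs": {
  "commands": [-0.015, 0, 0, 0, 0, 0, 0, 0, 0, -0.02, 0, 0, 0, 0, 0, 0, -0.02, 0, 0, 0, 0, 0, 0, 0, 0, 0, 0, 0]
}}

```text
time_s: 3.45
tcp_pos: [0.6373, -0.1444, 0.0914]
tcp_rot: [-3.141, 0.001, -3.031]
ft_force: [1.0, 1.0, 0.5]
width: -0.0
grip_force: 0.8
```

Request:
{"fn": "send_rows", "kwargs": {
  "commands": [0, 0, -0.01, 0, 0, 0, 0, 0, 0, -0.01, 0, 0, 0, 0, 0, 0, 0, 0, 0, 0, 0]
}}

```text
time_s: 3.7
tcp_pos: [0.6375, -0.1445, 0.0881]
tcp_rot: [-3.141, 0.001, -3.031]
ft_force: [0.6, 1.1, 3.5]
width: -0.0006
grip_force: 2.0
```

Request:
{"fn": "send_rows", "kwargs": {
  "commands": [0, 0, -0.01, 0, 0, 0, 0, 0, 0, -0.01, 0, 0, 0, 0, 0, 0, 0, 0, 0, 0, 0]
}}

```text
time_s: 3.95
tcp_pos: [0.6375, -0.1445, 0.0879]
tcp_rot: [-3.14, 0.003, -3.031]
ft_force: [-5.1, 2.4, 16.3]
width: 0.0002
grip_force: 8.1
```

Request:
{"fn": "send_rows", "kwargs": {
  "commands": [0, 0, -0.01, 0, 0, 0, 0, 0, 0, 0, 0, 0, 0, 0]
}}

```text
time_s: 4.12
tcp_pos: [0.6376, -0.1446, 0.0879]
tcp_rot: [-3.14, 0.003, -3.03]
ft_force: [-6.9, 2.6, 22.1]
width: 0.0002
grip_force: 11.0
```

Request:
{"fn": "send_rows", "kwargs": {
  "commands": [0, 0, 0.15, 0, 0, 0, 0, 0, 0, 0.15, 0, 0, 0, 0, -0.155, -0.03, 0, 0, 0, 0, 0, -0.155, -0.03, 0, 0, 0, 0, 0, -0.155, -0.03, 0, 0, 0, 0, 0, -0.155, -0.03, 0, 0, 0, 0, 0, 0, 0, 0, 0, 0, 0, 0, 0, 0, 0, 0, 0, 0, 0]
}}

```text
time_s: 4.78
tcp_pos: [0.5111, -0.1685, 0.1403]
tcp_rot: [3.14, -0.002, -3.032]
ft_force: [-0.5, 0.0, 0.7]
width: -0.0
grip_force: 0.0
```

```bash
python3 - <<'E'
from cell import sense,capture
import cv2,pickle
print(sense()["tcp_pos"],sense()["ft_force"])
a=capture("top");b=capture("side");pickle.dump((a,b),open("p2.pkl","wb"))
import numpy as np
f=lambda i,x,y:cv2.resize(i[y:y+130,x:x+130],(400,400),interpolation=cv2.INTER_CUBIC)
cv2.imwrite("pics/p2.png",np.hstack([f(a["image"],320,170),f(b["image"],280,220)])[:,:,::-1])
E
```

```text
[ 0.51113127 -0.16848786  0.14032527] [-0.48343733  0.02746268  0.67738105]
```

View pics/p2.png

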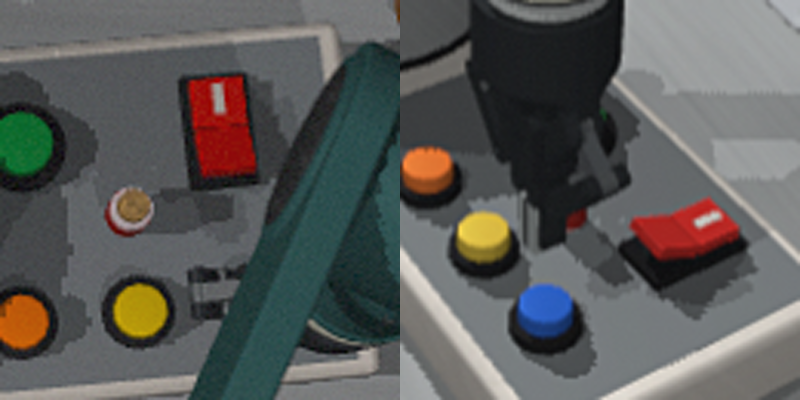

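The rocker now has its near half raised, so it is on. The shut fingers hang above blue (side crop tip (545,245), key (545,305)), and the vial is unmoved. Next I press blue.

Request:
{"fn": "send_rows", "kwargs": {
  "commands": [0.005, 0, -0.1, 0, 0, 0, 0, 0, 0, -0.1, 0, 0, 0, 0, 0, 0, -0.03, 0, 0, 0, 0, 0, 0, -0.02, 0, 0, 0, 0, 0, 0, 0, 0, 0, 0, 0]
}}

```text
time_s: 5.3
tcp_pos: [0.5143, -0.1681, 0.0906]
tcp_rot: [3.141, -0.001, -3.03]
ft_force: [0.1, -0.2, -0.3]
width: -0.0001
grip_force: 0.0
```

Request:
{"fn": "send_rows", "kwargs": {
  "commands": [0, 0, -0.015, 0, 0, 0, 0, 0, 0, -0.015, 0, 0, 0, 0, 0, 0, -0.01, 0, 0, 0, 0, 0, 0, 0, 0, 0, 0, 0]
}}

```text
time_s: 5.63
tcp_pos: [0.515, -0.1688, 0.0842]
tcp_rot: [-3.14, 0.003, -3.031]
ft_force: [1.6, 0.9, 1.7]
width: 0.0001
grip_force: 0.6
```

Request:
{"fn": "send_rows", "kwargs": {
  "commands": [0, 0, -0.01, 0, 0, 0, 0, 0, 0, -0.01, 0, 0, 0, 0, 0, 0, 0, 0, 0, 0, 0]
}}

```text
time_s: 5.88
tcp_pos: [0.5151, -0.1689, 0.0837]
tcp_rot: [-3.14, 0.003, -3.031]
ft_force: [-5.0, 3.2, 15.7]
width: 0.0002
grip_force: 8.0
```

Request:
{"fn": "send_rows", "kwargs": {
  "commands": [0, 0, -0.01, 0, 0, 0, 0, 0, 0, 0, 0, 0, 0, 0]
}}

```text
time_s: 6.05
tcp_pos: [0.5151, -0.1689, 0.0836]
tcp_rot: [-3.139, 0.004, -3.031]
ft_force: [-8.3, 3.9, 22.7]
width: 0.0002
grip_force: 11.6
```

Blue hits its stop at 83.6 mm. I'll lift clear of the vial and go to green.

Request:
{"fn": "send_rows", "kwargs": {
  "commands": [0, 0, 0.2, 0, 0, 0, 0, 0, 0, 0.2, 0, 0, 0, 0, 0.087, 0.14, 0, 0, 0, 0, 0, 0.087, 0.14, 0, 0, 0, 0, 0, 0.087, 0.14, 0, 0, 0, 0, 0, 0.087, 0.14, 0, 0, 0, 0, 0, 0.087, 0.14, 0, 0, 0, 0, 0, 0, 0, 0, 0, 0, 0, 0]
}}

```text
time_s: 6.72
tcp_pos: [0.6028, -0.0235, 0.1568]
tcp_rot: [3.139, 0.001, -3.025]
ft_force: [-0.7, -0.5, 0.4]
width: 0.0003
grip_force: 0.0
```

```bash
python3 - <<'E'
from cell import sense,capture
import cv2,pickle
from m import *
print(sense()["tcp_pos"],sense()["ft_force"])
a=capture("top");b=capture("side")
for z in(.092,.084):
  for c,p in((a,(402,267)),(b,(327,321))):
    q=blob(c,p,(105,130),z,20);print(z,np.round(q[0],1),q[1],np.round(q[2],4))
f=lambda i,x,y:cv2.resize(i[y:y+130,x:x+130],(400,400),interpolation=cv2.INTER_CUBIC)
cv2.imwrite("pics/p3.png",np.hstack([f(a["image"],300,170),f(b["image"],280,220)])[:,:,::-1])
E
```

```text
[ 0.60280129 -0.02346274  0.15677248] [-0.69145726 -0.49904976  0.36859479]
0.092 [402.7 267.3] (17.0, 17.1) [ 0.5132 -0.1662  0.092 ]
0.092 [326.6 322. ] (14.4, 18.1) [ 0.5096 -0.1761  0.092 ]
0.084 [402.7 267.3] (17.0, 17.1) [ 0.5139 -0.1677  0.084 ]
0.084 [326.6 322. ] (14.4, 18.1) [ 0.5128 -0.1695  0.084 ]
```

View pics/p3.png

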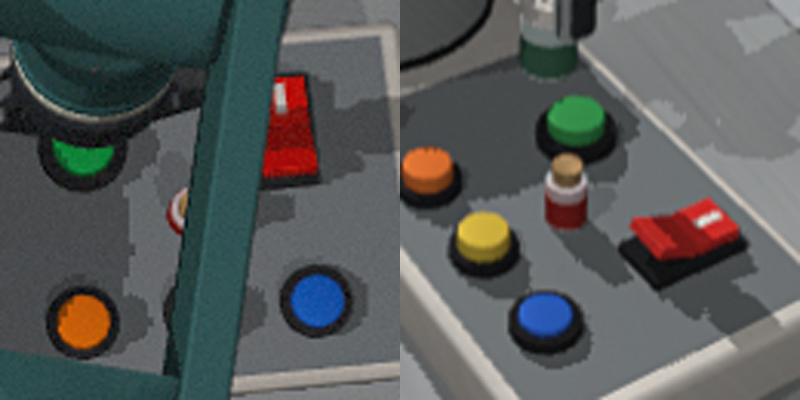

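Blue is in: both views agree at a height of 84 mm, (0.513,-0.168). Green is still up, and all loose things are in place. Before going down I'll turn the tool a quarter turn, so the finger linkage stays clear of the green shaker.

Request:
{"fn": "send_rows", "kwargs": {
  "commands": [0, 0, 0, 0, 0, -0.035, 0, 0, 0, 0, 0, 0, -0.035, 0, 0, 0, 0, 0, 0, -0.035, 0, 0, 0, 0, 0, 0, -0.035, 0, 0, 0, 0, 0, 0, -0.035, 0, 0, 0, 0, 0, 0, -0.035, 0, 0, 0, 0, 0, 0, -0.035, 0, 0, 0, 0, 0, 0, -0.035, 0]
}}

```text
time_s: 7.48
tcp_pos: [0.6001, -0.0303, 0.1573]
tcp_rot: [-3.141, -0.0, 2.365]
ft_force: [0.0, -1.6, 0.7]
width: -0.0002
grip_force: 0.0
```

Request:
{"fn": "send_rows", "kwargs": {
  "commands": [0, 0, 0, 0, 0, -0.035, 0, 0, 0, 0, 0, 0, -0.035, 0, 0, 0, 0, 0, 0, -0.035, 0, 0, 0, 0, 0, 0, -0.035, 0, 0, 0, 0, 0, 0, -0.035, 0, 0, 0, 0, 0, 0, 0, 0, 0, 0, 0, 0, 0, 0, 0]
}}

```text
time_s: 8.07
tcp_pos: [0.6004, -0.0298, 0.1573]
tcp_rot: [-3.141, 0.0, 1.824]
ft_force: [0.6, -0.0, -1.1]
width: -0.0
grip_force: 0.0
```

Request:
{"fn": "send_rows", "kwargs": {
  "commands": [0.01, 0.005, -0.1, 0, 0, 0, 0, 0, 0, -0.1, 0, 0, 0, 0, 0, 0, -0.08, 0, 0, 0, 0, 0, 0, 0, 0, 0, 0, 0]
}}

```text
time_s: 8.4
tcp_pos: [0.6, -0.0278, 0.0968]
tcp_rot: [-3.134, -0.003, 1.825]
ft_force: [-0.1, 0.4, -0.4]
width: 0.0
grip_force: 0.0
```

Request:
{"fn": "send_rows", "kwargs": {
  "commands": [0, 0, -0.025, 0, 0, 0, 0, 0, 0, -0.025, 0, 0, 0, 0, 0, 0, -0.02, 0, 0, 0, 0, 0, 0, 0, 0, 0, 0, 0]
}}

```text
time_s: 8.73
tcp_pos: [0.6037, -0.0279, 0.0883]
tcp_rot: [3.14, 0.001, 1.823]
ft_force: [-1.2, -0.4, 4.1]
width: 0.0001
grip_force: 1.9
```

Request:
{"fn": "send_rows", "kwargs": {
  "commands": [0, 0, -0.015, 0, 0, 0, 0, 0, 0, -0.01, 0, 0, 0, 0, 0, 0, 0, 0, 0, 0, 0]
}}

```text
time_s: 8.98
tcp_pos: [0.6039, -0.028, 0.0859]
tcp_rot: [3.139, 0.002, 1.823]
ft_force: [-4.8, -1.0, 12.1]
width: 0.0002
grip_force: 6.2
```

Request:
{"fn": "send_rows", "kwargs": {
  "commands": [0, 0, -0.01, 0, 0, 0, 0, 0, 0, 0, 0, 0, 0, 0, 0, 0, 0, 0, 0, 0, 0, 0, 0, 0, 0, 0, 0, 0]
}}

```text
time_s: 9.32
tcp_pos: [0.604, -0.0279, 0.0859]
tcp_rot: [3.138, 0.003, 1.823]
ft_force: [-7.0, -1.6, 18.3]
width: -0.0001
grip_force: 9.1
```

```bash
python3 - <<'E'
from cell import sense,capture
from m import *
print(sense()["tcp_pos"],sense()["ft_force"])
a=capture("top");b=capture("side")
f=lambda i,x,y:cv2.resize(i[y:y+200,x:x+200],(400,400),interpolation=cv2.INTER_CUBIC)
cv2.imwrite("pics/p4.png",np.hstack([f(a["image"],260,140),f(b["image"],230,190)])[:,:,::-1])
E
```

```text
[ 0.60395929 -0.02794768  0.08585896] [-6.98971073 -1.61040853 18.337521  ]
```

View pics/p4.png

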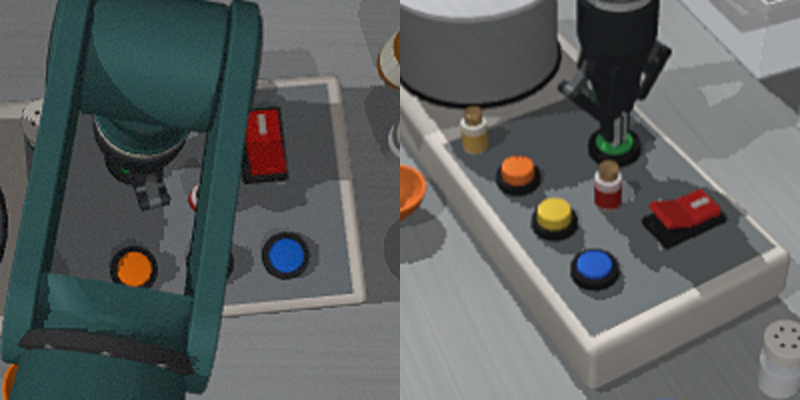

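The fingers hold green down (side crop (615,147)) with 18 N at 86 mm. Blue is in, orange and yellow are up, the rocker is on and the visible vials are standing.

```bash
python3 -c "
from cell import hand_in
print(hand_in())"
```

```text
the job is handed in; nothing more can be done
None
```

I handed the job in at about 9 s with the rocker on, the blue key in and the fingers holding the green key down with about 18 N; orange and yellow were up and nothing in view had moved, but no verdict came back.

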